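# Fasten the toolbox: hasp down and snap hook through the staple

### The job

Fasten the blue toolbox: fold the steel hasp down flat over its staple, then work the nose of the brass snap hook through the staple and bring the hook round until its shank lies in line with the staple, one leg of the staple sits in the bend and the gate has sprung shut behind it. Test it by drawing the hook back along its shank against the staple and holding a steady pull of about one kilo for a second (never force it with as much as two and a half kilos), then let go and leave it lying there hooked. Leave the spray can, the brass lamp bowl and the screwdriver alone.

Things in the scene. Friction and masses are not known exactly. Their poses are not given: they have to be found in the camera images.
- toolbox: Heavy blue steel toolbox, fixed, 240 (x) x 380 (y) x 110 mm high. Origin: centre of its underside; x across, y along. The flat lid (110 mm up) is split along y in the middle and the steel hasp crosses the split. Staple: 45 mm to -x (robot's side) of the middle; hasp's hinge: 45 mm to +x.
- hasp_hinge (a point): Mid-point of the hasp's hinge axis, 3 mm above the lid; the axis runs along the toolbox's y. Flat, the strap points from here to the toolbox's -x: 113 mm long, 56 wide, 3.5 thick, its upper face 4.5 mm above the lid; a slot 90 mm from the hinge takes the staple.
- hasp (a joint): Angle of the hasp strap, rad: 0 = flat on the lid over the staple, grows as it lifts (0.4 to 1.0 at the start). Its stiff hinge (0.11 N m) stays where it is left. Press it down on its upper face, e.g. 40 mm from the hinge.
- staple_mid (a point): Middle of the staple's slots, 12.5 mm above the lid. Staple: rigid upright U loop of 6 mm bar, its plane along the toolbox's y; right_leg (-y) and left_leg 18 mm apart (12 clear); top at 30 mm, 24 clear. Bolted through slotted holes, the real loop stands firm anywhere up to 6.5 mm to either side of this point along the toolbox's y: look or feel for it. Either leg will do.
- snap_hook: Brass snap hook, 0.2 kg, 122 mm long, lying flat. Origin: on its middle line, underside; x along the shank to the bend, y to the nose's side, z up. Flat shank to grip: x -35 to -7 mm, 26 mm wide, 12 high; then a collar 34 wide to x = 7; an eye behind (to x = -60). Bar centre lines: z = 6 mm. Threaded: the bend's bar lies between the staple's legs.
- bend (a point): Centre of the hook's half-circle bend: x 40, y 0, z 6 mm in the hook's frame, same axes. C of 9 mm round bar: straight back at y = -17.5 mm, half circle of radius 17.5 mm (bar's centre; 13 inside), nose at y = +17.5 with its round tip at x = 31.5. Mouth on the +y side, from shank to nose, closed by the gate. Hard in the bend, a leg's centre is 10 mm to +x of here.
- gate (a joint): Angle of the hook's sprung gate, rad: 0 = shut against the nose, opens inwards to 0.75. 7 mm steel bar pivoted at x 0, y 12.5 mm in the hook's frame, free end at x = 32 by the nose (its centre line shut: y 12.5 at x = 2 to y 16.5 at x = 28.5). A staple leg pressed on it from the +y side pushes it in (2 to 5 N); it springs shut once the leg is past its end, in the bend.
- spray_can: Bystander: green spray can with a pale metal top, 54 mm across, 160 mm high; origin at the centre of its base.
- lamp_bowl: Bystander: round open brass lamp bowl, 110 mm across, 50 mm high; origin at the centre of its base.
- screwdriver: Bystander: screwdriver lying on the bench; origin under its middle.

How it is judged:
By the outcome, as a careful person would: the job done as asked, in the order asked, and still so for the second after the job is handed in, with the robot touching nothing.
It also fails if it takes over 70 s, if anything falls off the work surface, if the arm or the gripper's body presses on something with over 40 N, if the wrist force passes 120 N, or if a joint passes its speed limit or range.

### The arm

A 6-joint arm with a two-finger parallel gripper is mounted at the origin on the work surface. World frame = base frame: x ahead of the robot, y to its left, z up, the work surface at z = 0. Lengths are in mm, angles in rad, forces in N, time in s.
With the tool pointing down it reaches from about 275 to 750 mm from the base axis. Payload 10.2 kg.
Tool frame: the origin (TCP) lies midway between the tips of the shut fingers; the grasp point (between the pads) lies 19 mm behind it (ctrl.grasp_offset is the distance from the TCP to the grasp point, in mm); z points along the fingers, y is the line along which they close (so a half turn about z gives the same grasp; the last joint's range is limited). The gripper opens to 85 mm and grips with 20 to 120 N. Pads are 22 mm wide; open, the fingers measure 114 mm over their backs; the gripper's body (76 mm by 85 mm) begins 54 mm behind the grasp point. The pads swing forward as they close: fully open they stand 13 mm farther back than shut.
Start: joints at [0.898, 0.313, 1.498, -0, 1.331, -0.223], TCP at [228.275, 472.781, 231.294] pointing down, gripper open.
Joint ranges: [-2.94, 2.94], [-0.97, 2.17], [0.19, 2.56], [-1.23, 4.37], [0.02, 3.11], [-2.88, 2.88]. Speed limits (rad/s): [2.39, 2.39, 3.01, 3.14, 3.14, 3.14].

### API

Orientations are given as a unit quaternion [w, x, y, z].
In Python, from rig import ctrl, viewer, models gives the robot as it stands. The module is installed in compiled form; this text tells all that it offers.
- The arm moves only by the shell command python3 -m pendant 'ROWS' [OPENING] [FORCE]. ROWS is text: rows parted by semicolons, each of 4 numbers parted by spaces: the shift along the tool's x, y, z in m, then the turn about the tool's z in rad. In form: x y z yaw; .... A call has 1 to 10 rows; each row shifts and turns the commanded pose from where the row before left it, along the tool's axes as they then stand; what a row does not reach is not made up. A row lasts 1/8 s, in which the tool goes at most 62.5 mm and 10.7 degrees, less where a joint would pass 70% of its speed; a pose out of reach is approached as far as the arm can. A call is refused whole if a number of a shift passes 0.0625 or a number of a turn 0.188, either way. A call with a gripper value outside its range is refused whole. OPENING is the opening, from 0 (shut) to 1 (fully open), set as the call begins (- or left out, the last holds). The fingers move at their own pace and stop on an object; FORCE is the grip in N (left out, the last holds). Time passes only in rows, so rows that do not move let the fingers close. It gives the time, the measured TCP pose, the force, the opening and the grip force at its end, in the units of the state.
- ctrl.sense(): the state, without advancing time (a new reading comes with each control period).
- viewer.capture(name): name is "scene" or "top"; returns a dict with "color" (384x512x3 uint8, red, green, blue), "vertical_fov" (degrees; the focal length in pixels is half the picture's height over the tangent of half this angle, whatever the lens; pixels are square), "cx", "cy" (the principal point, pixels), "pose" (4x4, takes a point from camera to world coordinates). Camera axes: x right, y down, z forward; pixel columns grow to the right and rows downward; lengths in mm; the calibration is good to about 2 mm. A picture is of the moment at which its call begins. There is no depth.
- ctrl.finish_job(): hands the job in; it is judged then, once.
Trained networks look in the newest picture that a camera, given by its name, has taken for a name from the list of things; names that differ only in an ending like _2 or _b are one class to them, and where a whole thing is asked for, a point or a joint stands for the part that bears it (a point fixed in the world has none). Each returns a list of dicts, best first, with "p" (0 to 1); they miss things now and then, are a little off and sometimes report something else, mostly with a low value. They report only what shows in the picture. A call takes as long as a camera call.
- models.boxes_of(camera, query): "at" ([x, y, z] in mm, in world coordinates, good to about 4 mm: the middle of the surface that is visible of it).
The state is a dict: "time_s": time; "joints": joint angles; "dq": joint speeds; "tau": joint torques, N m; "eef_pos": TCP position; "ee_rot": TCP orientation; "force": force on the tool from outside, world axes, zero at the start; "wrist_torque": the same for the moment, N m; "grip_width": opening from 0.0 (shut) to 1.0 (fully open); "grip_force": force on a finger pad.
Only numpy, scipy, OpenCV 4.12 (cv2) and the standard library are available. Lean on these libraries where they do the work, as an engineer would, in place of code of your own. Each camera call takes 0.05 s, during which the arm holds its last target. There are 200 camera calls.

## Working session

There is one attempt and no reset: what is moved stays moved. The work goes in short steps, Python scripts to look and compute and a shell command to move; the robot and the scene stay as the last step left them, time stands still between calls to the robot, and variables do not carry over. Pictures are saved under pics/ and viewed, at most 10 in all, crops included, and the job is handed in when it is done.

```bash
mkdir -p pics
cat > h.py <<'E'
import numpy as np,cv2
from rig import ctrl,viewer,models
def cap(n,f=None):
    c=viewer.capture(n)
    if f: cv2.imwrite('pics/'+f,cv2.cvtColor(c['color'],cv2.COLOR_RGB2BGR))
    return c
def foc(c): return c['color'].shape[0]/2/np.tan(np.radians(c['vertical_fov'])/2)
def proj(c,P):
    T=np.linalg.inv(c['pose']);p=T[:3,:3]@np.array(P,float)+T[:3,3];f=foc(c)
    return np.array([c['cx']+f*p[0]/p[2],c['cy']+f*p[1]/p[2]])
def unp(c,u,v,z):
    f=foc(c);d=c['pose'][:3,:3]@np.array([(u-c['cx'])/f,(v-c['cy'])/f,1]);o=c['pose'][:3,3]
    return o+d*(z-o[2])/d[2]
E
python3 - <<'E'
from h import *
for n in ('scene','top'):
    c=cap(n,n+'1.png');print(n,foc(c),c['pose'].round(3).tolist(),c['cx'],c['cy'])
    for q in ['toolbox','hasp','hasp_hinge','staple_mid','snap_hook','bend','gate','spray_can','lamp_bowl','screwdriver']:
        try: print(q,[(np.round(r['at']).tolist(),round(r['p'],2)) for r in models.boxes_of(n,q)[:2]])
        except Exception as e: print(q,e)
s=ctrl.sense();print(s);print(ctrl.grasp_offset)
E
```

```text
scene 408.6924263458042 [[0.434, 0.772, -0.464, 1118.734], [0.901, -0.37, 0.227, -283.356], [0.003, -0.516, -0.856, 1239.438], [0.0, 0.0, 0.0, 1.0]] 248.64061732340966 195.82930323118006
toolbox [([652.0, -187.0, 108.0], 0.59), ([612.0, 415.0, 116.0], 0.44)]
hasp [([624.0, -175.0, 138.0], 0.88)]
hasp_hinge [([652.0, -190.0, 110.0], 0.75), ([612.0, 417.0, 116.0], 0.21)]
staple_mid [([654.0, -191.0, 114.0], 0.82)]
snap_hook [([435.0, 323.0, 9.0], 0.58)]
bend [([434.0, 316.0, 16.0], 0.53)]
gate [([694.0, 307.0, 17.0], 0.31)]
spray_can [([613.0, 414.0, 118.0], 0.56)]
lamp_bowl [([692.0, 306.0, 21.0], 0.86)]
screwdriver [([651.0, -190.0, 112.0], 0.65), ([337.0, -433.0, 19.0], 0.64)]
top 465.0723372473458 [[0.027, -0.993, 0.111, 372.445], [-1.0, -0.027, 0.006, 9.532], [-0.003, -0.111, -0.994, 1438.307], [0.0, 0.0, 0.0, 1.0]] 257.1007401201675 192.37481391453116
toolbox [([618.0, -176.0, 110.0], 0.79)]
hasp [([618.0, -176.0, 140.0], 0.98)]
hasp_hinge [([617.0, -174.0, 112.0], 0.86)]
staple_mid [([618.0, -173.0, 106.0], 0.94)]
snap_hook [([431.0, 314.0, 7.0], 0.53)]
bend [([435.0, 323.0, 13.
[... 188 characters left out ...]
: 1.1, 'joints': array([ 8.97575592e-01,  3.12910439e-01,  1.49769813e+00,  1.61362057e-05,
        1.33102178e+00, -2.23403136e-01]), 'dq': array([-0.00202602, -0.00074251,  0.00052224,  0.00039022,  0.0009161 ,
        0.00012149]), 'tau': array([-1.58908846e-03, -4.12173486e+01, -2.59897345e+01, -2.20725783e-04,
        4.42239880e-04,  7.50029841e-06]), 'eef_pos': array([228.28090664, 472.77401976, 231.28953753]), 'ee_rot': array([-1.52324101e-05,  2.23019327e-01,  9.74814023e-01, -1.35885636e-05]), 'force': array([ 0.30291089,  0.4341366 , -0.38226745]), 'wrist_torque': array([-0.01230531,  0.02544029, -0.00134917]), 'grip_force': 0.0, 'grip_width': 1.003571200139772}
18.700000000000003
```

Run:
```python
import cv2,numpy as np
a=cv2.imread('pics/scene1.png');b=cv2.imread('pics/top1.png')
cv2.imwrite('pics/ab.png',cv2.resize(np.hstack([a,b]),(800,300)))
from h import *
for f,n in(('scene1','scene'),('top1','top')):
    c=cap(n);im=cv2.imread(f'pics/{f}.png');t=[]
    for P in([433,318,6],[630,-180,120]):
        u,v=proj(c,P);x=int(np.clip(u-64,0,384));y=int(np.clip(v-48,0,288));print(n,P,u,v,'crop',x,y)
        t.append(cv2.resize(im[y:y+96,x:x+128],(400,300),interpolation=cv2.INTER_CUBIC))
    globals().setdefault('R',[]).append(np.hstack(t))
cv2.imwrite('pics/crop.png',np.vstack(R))
```

```text
scene [433, 318, 6] 313.5537999384077 164.59544534484994 crop 249 116
scene [630, -180, 120] 207.11602249641612 250.64980233023613 crop 143 202
top [433, 318, 6] 158.7134165802531 221.88599819527283 crop 94 173
top [630, -180, 120] 326.637135628464 156.1922649856724 crop 262 108
```

View pics/ab.png

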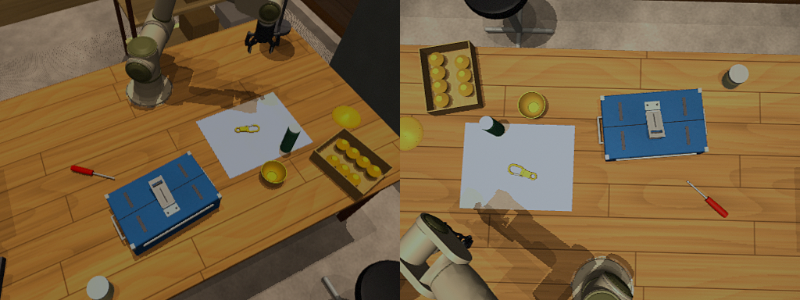

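View pics/crop.png

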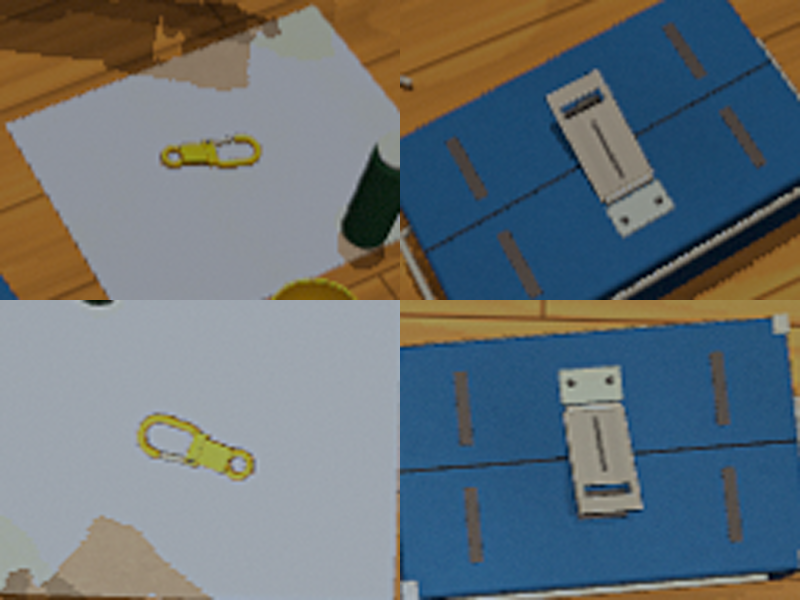

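The pictures show the hook on the white mat, near top px (160,222), with its bend to +y and its mouth towards the robot. The toolbox is near (327,156), with the hasp lifted and its hinge on the far side. I'll refine both poses by fitting silhouettes in both views.

```bash
cat > fit.py <<'E'
from h import *
from scipy.optimize import minimize
S=4
def render(c,polys,roi):
    x0,y0,w,h=roi;m=np.zeros((h*S,w*S),np.uint8)
    for P in polys:
        q=np.array([proj(c,p) for p in P]);q=((q-[x0-.5,y0-.5])*S-.5)
        cv2.fillConvexPoly(m,cv2.convexHull(np.round(q*16).astype(np.int32)),255,cv2.LINE_AA,4)
    return cv2.resize(m,(w,h),interpolation=cv2.INTER_AREA)/255.
def X(p,pts): 
    c,s=np.cos(p[2]),np.sin(p[2]);return [(p[0]+c*a-s*b,p[1]+s*a+c*b,z) for a,b,z in pts]
def box(p): return [X(p,[(a,b,z) for a in(-120,120) for b in(-190,190) for z in(0,110)])]
def cyl(cx,cy,r): return [(cx+r*np.cos(t),cy+r*np.sin(t),z) for t in np.linspace(0,6.28,12) for z in(1.5,10.5)]
def hook(p):
    R=[X(p,[(a,b,z) for a in(-35,-7) for b in(-13,13) for z in(0,12)]),X(p,[(a,b,z) for a in(-7,7) for b in(-17,17) for z in(0,12)])]
    path=[(7,-17.5),(40,-17.5)]+[(40+17.5*np.sin(t),-17.5*np.cos(t)) for t in np.linspace(0,np.pi,10)]+[(35,17.5)]
    for (a,b),(d,e) in zip(path[:-1],path[1:]): R.append(X(p,cyl(a,b,4.3)+cyl(d,e,4.3)))
    t=np.linspace(0,2*np.pi,13);e=[(-47+9.5*np.cos(u),9.5*np.sin(u)) for u in t]
    for (a,b),(d,f) in zip(e[:-1],e[1:]): R.append(X(p,cyl(a,b,3.5)+cyl(d,f,3.5)))
    return R
def fit(model,mask,p0,c_roi,cams,sc):
    M=[mask(c['color'][r[1]:r[1]+r[3],r[0]:r[0]+r[2]]) for c,r in zip(cams,c_roi)]
    def cost(p): 
        t=0
        for c,r,m in zip(cams,c_roi,M):
            q=render(c,model(p),r);t+=np.abs(q-m).sum()/m.sum()
        return t
    s=np.array([p0]+[np.array(p0)+np.eye(3)[i]*sc[i] for i in range(3)])
    return minimize(cost,p0,method='Nelder-Mead',options=dict(initial_simplex=s,xatol=.02,fatol=1e-4,maxiter=200)),M
E
cat > r.py <<'E'
from fit import *
cams=[cap('scene'),cap('top')]
def mb(a):
    h=cv2.cvtColor(a,cv2.COLOR_RGB2HSV);m=((h[...,0]>95)&(h[...,0]<125)&(h[...,1]>120)).astype(np.uint8)
    k,l,st,_=cv2.connectedComponentsWithStats(m);m=(l==1+np.argmax(st[1:,4])).astype(np.uint8)
    m=cv2.morphologyEx(m,cv2.MORPH_CLOSE,np.ones((5,5)))
    q=np.zeros_like(m);cs,_=cv2.findContours(m,0,1);cv2.fillPoly(q,[cv2.convexHull(max(cs,key=cv2.contourArea))],1);return q
def my(a):
    h=cv2.cvtColor(a,cv2.COLOR_RGB2HSV);return ((h[...,0]>18)&(h[...,0]<38)&(h[...,1]>90)).astype(float)
def roi(c,P,w,h):
    u,v=proj(c,P);return int(max(0,u-w//2)),int(max(0,v-h//2)),w,h
for cs in (cams,cams[:1],cams[1:]):
    r,M=fit(box,mb,[640,-180,.07],[roi(c,[640,-180,60],200,160) for c in cs],cs,[8,8,.05]);print('box',r.x.round(3),r.fun)
    r,M=fit(hook,my,[428,308,1.25],[roi(c,[433,318,6],70,56) for c in cs],cs,[6,6,.15]);print('hook',r.x.round(3),r.fun,[m.sum() for m in M])
E
python3 r.py
```

```text
box [ 6.27693e+02 -1.75312e+02  1.06000e-01] 0.07517421185545983
hook [437.385 325.653   1.249] 0.976497221627221 [np.float64(146.0), np.float64(237.0)]
box [ 6.24474e+02 -1.75781e+02  1.08000e-01] 0.03575289504036909
hook [436.359 326.631   1.266] 0.6060435132957291 [np.float64(146.0)]
box [ 6.28361e+02 -1.74128e+02  1.10000e-01] 0.03661544484682392
hook [437.661 325.052   1.254] 0.36043683296103257 [np.float64(237.0)]
```

```bash
cat >> fit.py <<'E'
def overlay(c,roi,polys,k=6):
    x0,y0,w,h=roi;im=cv2.resize(cv2.cvtColor(c['color'][y0:y0+h,x0:x0+w],cv2.COLOR_RGB2BGR),None,fx=k,fy=k,interpolation=cv2.INTER_NEAREST)
    m=np.zeros(im.shape[:2],np.uint8)
    for P in polys:
        q=np.array([proj(c,p) for p in P]);q=(q-[x0-.5,y0-.5])*k
        cv2.fillConvexPoly(m,cv2.convexHull(q.astype(np.int32)),255)
    cs,_=cv2.findContours(m,cv2.RETR_CCOMP,cv2.CHAIN_APPROX_NONE);cv2.drawContours(im,cs,-1,(255,0,255),1);return im
E
python3 - <<'E'
from fit import *
S_,T=cap('scene'),cap('top');o=[]
for c in (S_,T):
    u,v=proj(c,[437,325,6]);r=(int(u)-33,int(v)-25,66,50)
    a=overlay(c,r,hook([437.4,325.6,1.25]))
    u,v=proj(c,[628,-175,100]);r=(int(u)-88,int(v)-66,176,132)
    b=overlay(c,r,box([627.7,-175.3,.106]),2)
    b=cv2.resize(b,(396,300));o.append(np.hstack([a,b]))
cv2.imwrite('pics/ov.png',np.vstack(o))
E
```

```text
(no output)
```

View pics/ov.png

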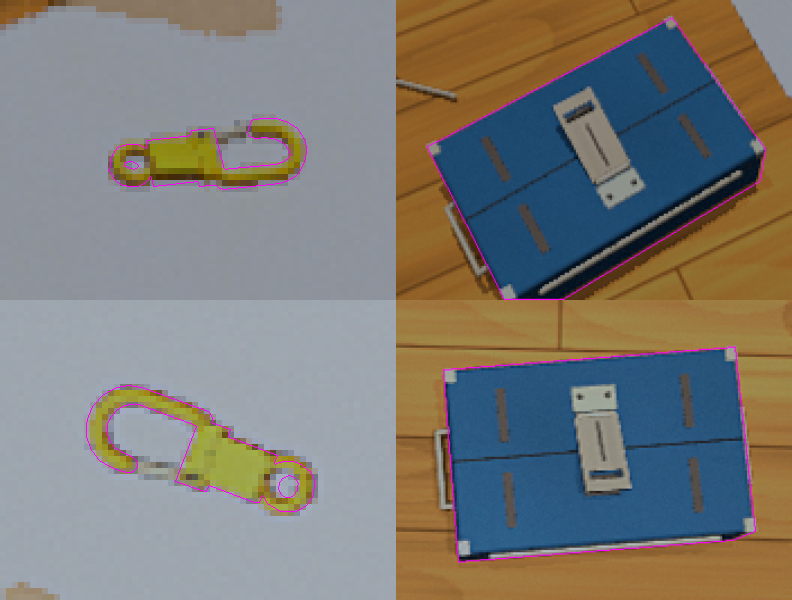

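The overlays fit to within about a pixel. Next I go above the hasp's press point with the fingers shut.

```bash
R="-0.0497 -0.0313 0 0"; python3 -m pendant '-0.0497 -0.0313 0 0;-0.0497 -0.0313 0 0;-0.0497 -0.0313 0 0;-0.0497 -0.0313 0 0;-0.0497 -0.0313 0 0;-0.0497 -0.0313 0 0;-0.0497 -0.0313 0 0' 0 40; python3 -m pendant '-0.0497 -0.0313 0 0;-0.0497 -0.0313 0 0;-0.0497 -0.0313 0 0;-0.0497 -0.0313 0 0;-0.0497 -0.0313 0 0;-0.0497 -0.0313 0 0;0 0 0 0'
```

```text
time_s: 2.28
eef_pos: [447.1, 122.4, 231.5]
ee_rot: [0.0, 0.223, 0.975, 0.0]
force: [0.9, 0.5, -0.8]
grip_width: 0.0
grip_force: 0.0
time_s: 3.15
eef_pos: [633.8, -177.9, 229.2]
ee_rot: [-0.001, 0.225, 0.974, 0.0]
force: [-1.2, 0.4, -0.6]
grip_width: -0.001
grip_force: 0.0
```

```bash
python3 -m pendant '0 0 0.03 0;0 0 0.03 0;0 0 0.01 0;0 0 0.008 0;0 0 0.008 0;0 0 0.008 0;0 0 0.008 0;0 0 0.006 0;0 0 0 0'; python3 -m pendant '0 0 0.002 0;0 0 0.002 0;0 0 0.0015 0;0 0 0 0'
```

```text
time_s: 4.28
eef_pos: [633.1, -174.5, 122.8]
ee_rot: [-0.0, 0.223, 0.975, 0.0]
force: [0.0, -0.5, -0.3]
grip_width: 0.001
grip_force: 0.0
time_s: 4.78
eef_pos: [633.2, -174.6, 117.7]
ee_rot: [-0.0, 0.223, 0.975, 0.0]
force: [-0.1, 0.7, -0.6]
grip_width: -0.001
grip_force: 0.1
```

```bash
python3 -m pendant '0 0 0.001 0;0 0 0.001 0;0 0 0.001 0;0 0 0 0'; python3 -m pendant '0 0 0.001 0;0 0 0 0'
python3 - <<'E'
from fit import *
c=cap('scene');d=cap('top')
u,v=proj(c,[628,-175,110]);u2,v2=proj(d,[628,-175,110])
cv2.imwrite('pics/h2.png',np.hstack([overlay(c,(int(u)-40,int(v)-40,66,66),[]),overlay(d,(int(u2)-33,int(v2)-33,66,66),[])]))
for q in('hasp','staple_mid'):print([(np.round(r['at']).tolist(),round(r['p'],2)) for r in models.boxes_of('top',q)[:2]])
E
```

```text
time_s: 5.28
eef_pos: [633.2, -174.5, 114.6]
ee_rot: [0.0, 0.223, 0.975, 0.0]
force: [-0.4, -0.8, -0.7]
grip_width: 0.001
grip_force: 0.0
time_s: 5.52
eef_pos: [633.3, -174.5, 114.6]
ee_rot: [0.0, 0.223, 0.975, -0.0]
force: [-2.5, 0.8, 6.7]
grip_width: -0.001
grip_force: 2.9
[]
[]
```

View pics/h2.png

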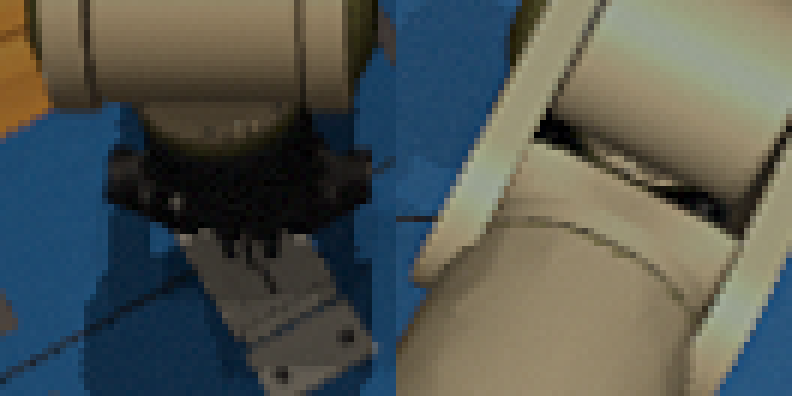

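The tool stopped at 114.6 mm with 7 N upward, which is the flat strap's height. I lift off and go to the hook.

```bash
python3 -m pendant '0 0 -0.03 0;0 0 -0.06 0;0.0435 0.0383 -0.03 0;0.0435 0.0383 0 0;0.0435 0.0383 0 0;0.0435 0.0383 0 0;0.0435 0.0383 0 0;0.0435 0.0383 0 0;0.0435 0.0383 0 0;0.0435 0.0383 0 0'; python3 -m pendant '0.0435 0.0383 0 0;0 0 0 0.18;0 0 0 0.18;0 0 0 0.18;0 0 0 0.18;0 0 0 0.18;0 0 0 0.18;0 0 0 0.18;0 0 0 0.18;0 0 0 0' 0.6
python3 - <<'E'
from fit import *
cap('top')
print([(np.round(r['at']).tolist(),round(r['p'],2)) for r in models.boxes_of('top','hasp')[:2]])
c=cap('top');d=cap('scene')
u,v=proj(c,[628,-175,110]);a=overlay(c,(int(u)-30,int(v)-30,60,60),[])
u,v=proj(d,[600,-178,110]);b=overlay(d,(int(u)-30,int(v)-30,60,60),[])
cv2.imwrite('pics/h3.png',np.hstack([a,b]))
s=ctrl.sense();print(s['joints'])
E
```

```text
time_s: 6.98
eef_pos: [453.1, 252.1, 232.6]
ee_rot: [0.0, 0.223, 0.975, 0.0]
force: [-0.3, -0.1, -0.0]
grip_width: 0.001
grip_force: 0.0
time_s: 8.22
eef_pos: [431.5, 303.9, 232.5]
ee_rot: [-0.0, 0.81, 0.586, 0.0]
force: [0.3, -0.1, 0.0]
grip_width: 0.598
grip_force: 0.0
[([616.0, -179.0, 109.0], 0.69), ([613.0, -175.0, 113.0], 0.63)]
[3.91322702e-01 3.17934915e-01 1.48765852e+00 4.46389010e-05
 1.33598994e+00 7.07767893e-01]
```

View pics/h3.png

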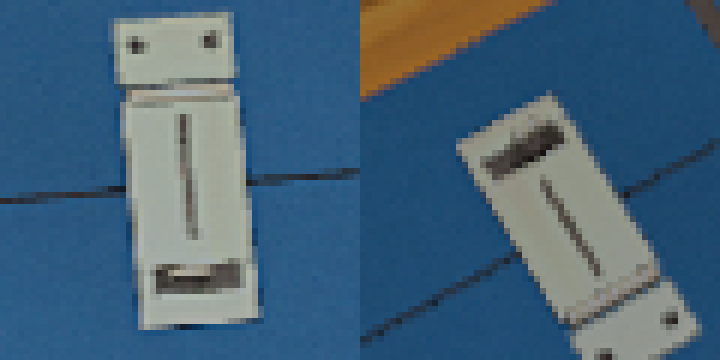

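The hasp is flat with the staple standing in the slot, at crop px 162–215 against the slot's 155–240. That puts it to +y by roughly 5 mm after parallax. Now the grasp.

```bash
python3 -m pendant '0.0015 -0.0012 0.05 0;0 0 0.06 0;0 0 0.06 0;0 0 0.03 0;0 0 0.02 0;0 0 0.0105 0;0 0 0 0'; python3 -m pendant '0 0 0 0;0 0 0 0;0 0 0 0;0 0 0 0;0 0 0 0' 0.1 80
```

```text
time_s: 9.3
eef_pos: [430.7, 305.6, 1.9]
ee_rot: [-0.0, 0.81, 0.586, -0.0]
force: [-0.1, 0.5, -0.4]
grip_width: 0.603
grip_force: 0.0
time_s: 9.93
eef_pos: [431.2, 305.9, 3.2]
ee_rot: [0.0, 0.81, 0.586, 0.001]
force: [-2.5, -0.6, 6.9]
grip_width: 0.276
grip_force: 78.1
```

```bash
python3 -m pendant '0 0 -0.005 0;0 0 -0.03 0.06;0 0 -0.04 0.18;0 0 -0.04 0.18;0 0 -0.04 0.18;0 0 -0.04 0.18;0 0 -0.036 0.18;0 0 0 0.18;0 0 0 0.006'; python3 -m pendant '0.0043 0.03 0 0;0.0043 0.0594 0 0;0.0043 0.0594 0 0;0.0043 0.0594 0 0;0.0043 0.0594 0 0;0.0043 0.0594 0 0;0.0043 0.0594 0 0;0.0043 0.0594 0 0;0.0043 0.0594 0 0;0 0.02 0 0'
```

```text
time_s: 11.05
eef_pos: [430.5, 305.5, 233.2]
ee_rot: [0.0, 0.999, 0.054, -0.0]
force: [0.8, 0.0, -4.3]
grip_width: 0.27
grip_force: 79.1
time_s: 12.3
eef_pos: [524.3, -215.3, 232.0]
ee_rot: [-0.0, 0.999, 0.053, -0.001]
force: [0.6, 1.0, -2.5]
grip_width: 0.272
grip_force: 79.3
```

Run:
```python
from h import *
s=ctrl.sense();print(s['joints'],s['eef_pos'],s['ee_rot'],s['grip_force'],s['grip_width'],s['time_s'])
```

```text
[-5.96147657e-01  4.06104010e-01  1.36482419e+00 -3.63381171e-04
  1.37233393e+00  8.68156301e-01] [ 524.31869544 -215.31516092  231.95924029] [-3.62923947e-04  9.98580478e-01  5.32569285e-02 -7.72519038e-04] 79.27304148674011 0.27162396756862245 12.3
```

```bash
python3 -m pendant '0 0.009 0.02 0;0 0 0.04 0;0 0 0.02 0;0 0 0 0;0 0 0 0'
python3 - <<'E'
from fit import *
s=ctrl.sense();P=s['eef_pos'];print(P,s['force'])
xt=np.array([.994,.106]);o=P[:2]+21*xt;z=P[2]-3.2
for n in('scene','top'):
    c=cap(n);polys=[[(a,b,w+z) for a,b,w in q] for q in hook([o[0],o[1],.106])]
    u,v=proj(c,[570,-190,130]);globals().setdefault('L',[]).append(overlay(c,(int(u)-33,int(v)-33,66,66),polys))
cv2.imwrite('pics/hk.png',np.hstack(L))
E
```

```text
time_s: 12.92
eef_pos: [526.1, -221.4, 154.1]
ee_rot: [0.0, 0.999, 0.054, 0.001]
force: [1.1, 0.2, -2.5]
grip_width: 0.272
grip_force: 79.3
[ 526.09430816 -221.35669118  154.10501713] [ 1.10131361  0.23857015 -2.51150237]
```

View pics/hk.png

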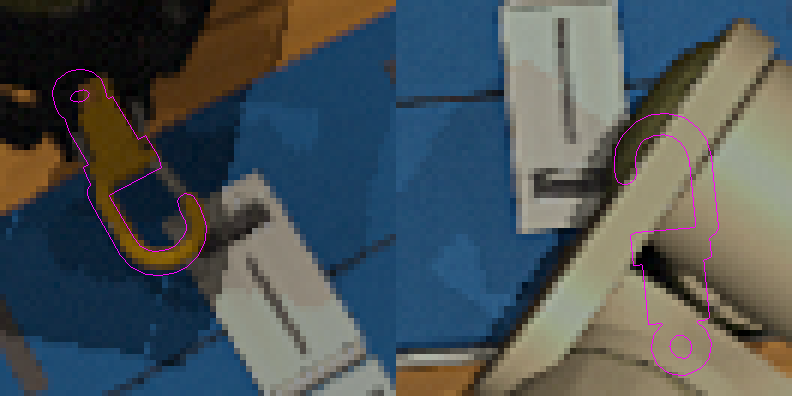

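The model outline lies on the hook to about a pixel, with the nose beside the staple. I descend, then feel sideways for the right leg.

```bash
python3 -m pendant '0 0 0.015 0;0 0 0.01 0;0 0 0.006 0;0 0 0.002 0;0 0 0 0'; python3 -m pendant '0 -0.002 0 0;0 -0.001 0 0;0 -0.001 0 0;0 0 0 0'
```

```text
time_s: 13.65
eef_pos: [525.8, -221.6, 120.1]
ee_rot: [0.0, 0.999, 0.053, 0.0]
force: [0.4, 0.5, -3.6]
grip_width: 0.276
grip_force: 79.4
time_s: 14.15
eef_pos: [525.3, -217.4, 120.1]
ee_rot: [0.0, 0.999, 0.053, 0.0]
force: [-0.5, -0.6, -2.7]
grip_width: 0.277
grip_force: 79.4
```

```bash
for i in 1 2; do python3 -m pendant '0 -0.001 0 0;0 0 0 0' | grep -E 'pos|force:'; done; python3 -m pendant '0 -0.001 0 0;0 0 0 0' | grep -E 'pos|force:'
```

```text
eef_pos: [525.2, -216.6, 120.1]
force: [-0.1, 0.1, -1.7]
grip_force: 79.4
eef_pos: [525.1, -216.1, 120.2]
force: [-1.1, -4.8, -2.9]
grip_force: 79.3
eef_pos: [525.0, -215.7, 120.3]
force: [0.3, -8.3, -2.6]
grip_force: 79.3
```

Contact is at TCP y ≈ -216.5, so the staple stands about +4 mm off its mid-point. I back off, go forward so the leg faces the gate, and press in.

```bash
python3 -m pendant '0 0.005 0 0;0.006 0 0 0;0.006 0 0 0;0.005 0 0 0;0 0 0 0'; python3 -m pendant '0 -0.003 0 0;0 -0.003 0 0;0 -0.002 0 0;0 -0.002 0 0;0 0 0 0'
```

```text
time_s: 15.52
eef_pos: [542.7, -217.4, 119.9]
ee_rot: [-0.0, 0.999, 0.053, -0.0]
force: [-0.0, -0.4, -2.5]
grip_width: 0.274
grip_force: 79.4
time_s: 16.15
eef_pos: [541.3, -207.9, 120.1]
ee_rot: [0.0, 0.999, 0.053, -0.0]
force: [-1.3, -4.1, -2.5]
grip_width: 0.275
grip_force: 79.4
```

```bash
python3 -m pendant '0 -0.003 0 0;0 -0.002 0 0;0 0 0 0' ; python3 -m pendant '0 -0.002 0 0;0 -0.0025 0 0;0 0 0 0'
```

```text
time_s: 16.52
eef_pos: [540.7, -202.7, 120.1]
ee_rot: [0.0, 0.999, 0.053, -0.0]
force: [-2.4, -3.9, -2.0]
grip_width: 0.274
grip_force: 79.4
time_s: 16.9
eef_pos: [540.6, -198.3, 120.2]
ee_rot: [0.0, 0.999, 0.053, 0.0]
force: [1.2, -5.5, -3.0]
grip_width: 0.276
grip_force: 79.3
```

```bash
python3 -m pendant '-0.003 0 0 0;-0.002 0 0 0;0 0 0 0' | grep -E 'pos|force:'; python3 -m pendant '-0.002 0 0 0;-0.002 0 0 0;0 0 0 0'| grep -E 'pos|force:'
```

```text
eef_pos: [534.7, -198.7, 119.9]
force: [-2.9, -2.6, -1.2]
grip_force: 79.5
eef_pos: [530.6, -199.1, 119.8]
force: [-4.6, -2.5, -1.5]
grip_force: 79.4
```

```bash
python3 -m pendant '-0.002 0 0 0;-0.002 0 0 0;0 0 0 0' | grep -E 'pos|force:'; python3 -m pendant '-0.002 0 0 0;-0.001 0 0 0;0 0 0 0'| grep -E 'pos|force:'
```

```text
eef_pos: [527.4, -199.5, 120.1]
force: [0.3, 0.2, -2.5]
grip_force: 79.4
eef_pos: [524.4, -200.0, 120.0]
force: [-0.2, -0.8, -3.1]
grip_force: 79.4
```

The gate force vanished at TCP x ≈ 527, so the gate has sprung past the leg. Before turning I feel for the bend's inner wall along the shank, to get the leg's x.

```bash
python3 -m pendant '-0.002 -0.0007 0 0;-0.002 0 0 0;0 0 0 0' | grep -E 'pos|force:'; for i in 1 ; do python3 -m pendant '-0.001 0 0 0;0 0 0 0'| grep -E 'pos|force:'; python3 -m pendant '-0.001 0 0 0;0 0 0 0'| grep -E 'pos|force:';  python3 -m pendant '-0.001 0 0 0;0 0 0 0'| grep -E 'pos|force:'; done
```

```text
eef_pos: [520.2, -199.8, 120.0]
force: [0.2, 0.1, -2.8]
grip_force: 79.4
eef_pos: [519.3, -199.9, 120.0]
force: [0.1, 0.5, -2.3]
grip_force: 79.4
eef_pos: [518.3, -200.0, 120.0]
force: [-0.9, 0.2, -3.1]
grip_force: 79.4
eef_pos: [517.4, -200.0, 120.1]
force: [0.6, 0.6, -2.8]
grip_force: 79.4
```

```bash
python3 -m pendant '-0.001 0 0 0;0 0 0 0'| grep -E 'pos|force:'; python3 -m pendant '-0.001 0 0 0;0 0 0 0'| grep -E 'pos|force:';  python3 -m pendant '-0.001 0 0 0;0 0 0 0'| grep -E 'pos|force:'
```

```text
eef_pos: [516.7, -200.0, 120.1]
force: [4.0, 2.7, -4.3]
grip_force: 79.3
eef_pos: [516.5, -200.1, 120.4]
force: [8.3, 3.3, -3.5]
grip_force: 79.3
eef_pos: [516.2, -200.1, 120.5]
force: [12.2, 3.2, -5.4]
grip_force: 79.2
```

```bash
python3 -m pendant '0.005 0 0 0;0.004 0.0005 0 0;0 0 0 0;0 0 0 0' | grep -E 'time|pos|force:'
```

```text
time_s: 20.78
eef_pos: [523.2, -200.0, 119.9]
force: [0.3, -0.1, -2.7]
grip_force: 79.5
```

```bash
python3 -m pendant '0.0003 0.0061 0 -0.1;0.0003 0.0061 0 -0.1;0.0003 0.0061 0 -0.1;0 0 0 0' | grep -E 'time|pos|rot|force:'; python3 -m pendant '0.0003 0.0061 0 -0.1;0.0003 0.0061 0 -0.1;0 0 0 0'| grep -E 'time|pos|rot|force:'
```

```text
time_s: 21.28
eef_pos: [527.9, -217.9, 120.0]
ee_rot: [-0.0, 0.98, 0.201, -0.0]
force: [-0.9, 0.7, -2.7]
grip_force: 79.5
time_s: 21.65
eef_pos: [533.8, -228.3, 120.0]
ee_rot: [-0.0, 0.955, 0.297, -0.0]
force: [0.2, 0.9, -2.2]
grip_force: 79.5
```

```bash
python3 -m pendant '0.0003 0.0061 0 -0.1;0.0003 0.0061 0 -0.1;0.0003 0.0061 0 -0.1;0 0 0 0' | grep -E 'time|pos|rot|force:'; python3 -m pendant '0.0003 0.0061 0 -0.1;0.0003 0.0061 0 -0.1;0 0 0 0'| grep -E 'time|pos|rot|force:'
```

```text
time_s: 22.15
eef_pos: [546.3, -241.4, 119.9]
ee_rot: [-0.0, 0.9, 0.436, -0.0]
force: [0.2, 0.0, -2.7]
grip_force: 79.4
time_s: 22.52
eef_pos: [556.6, -247.8, 119.9]
ee_rot: [-0.0, 0.852, 0.523, -0.0]
force: [0.3, 0.4, -3.1]
grip_force: 79.5
```

```bash
python3 -m pendant '0.0003 0.0061 0 -0.1;0.0003 0.0061 0 -0.1;0.0003 0.0061 0 -0.1;0 0 0 0' | grep -E 'time|pos|rot|force:'; python3 -m pendant '0.0003 0.0061 0 -0.1;0.0003 0.0061 0 -0.1;0.0002 0.0043 0 -0.07;0 0 0 0'| grep -E 'time|pos|rot|force:'
```

```text
time_s: 23.02
eef_pos: [573.9, -253.1, 119.8]
ee_rot: [-0.0, 0.764, 0.645, 0.0]
force: [0.1, 2.2, -2.1]
grip_force: 79.5
time_s: 23.52
eef_pos: [590.3, -253.5, 119.9]
ee_rot: [-0.001, 0.671, 0.742, 0.0]
force: [0.7, 3.7, -3.3]
grip_force: 79.4
```

The leg already bears lightly in the bend (3.7 N along the shank). Now the pull test, to about 10 N.

```bash
python3 -m pendant '-0.001 0 0 0;0 0 0 0;0 0 0 0' | grep -E 'time|pos|force:'
python3 - <<'E'
from h import *
F=[]
for i in range(3): cap('scene');F.append(ctrl.sense()['force'])
print(np.mean(F,0))
E
```

```text
time_s: 23.9
eef_pos: [590.2, -253.7, 119.7]
force: [0.5, 8.8, -2.6]
grip_force: 79.4
[ 1.0626176   7.87836634 -2.72997281]
```

```bash
python3 -m pendant '-0.0005 0 0 0;0 0 0 0;0 0 0 0;0 0 0 0;0 0 0 0' | grep -E 'time|pos|force:';  python3 -m pendant '0 0 0 0;0 0 0 0;0 0 0 0;0 0 0 0;0 0 0 0;0 0 0 0' | grep -E 'time|pos|force:'
python3 - <<'E'
from fit import *
d=cap('scene');print(ctrl.sense()['force'])
u,v=proj(d,[590,-200,120]);cv2.imwrite('pics/p.png',overlay(d,(int(u)-33,int(v)-33,66,66),[],8))
E
```

```text
time_s: 24.68
eef_pos: [590.3, -253.8, 119.6]
force: [0.3, 9.7, -2.8]
grip_force: 79.4
time_s: 25.42
eef_pos: [590.3, -253.8, 119.6]
force: [0.2, 10.1, -2.3]
grip_force: 79.4
[ 0.58619867  9.62946225 -2.09173424]
```

View pics/p.png

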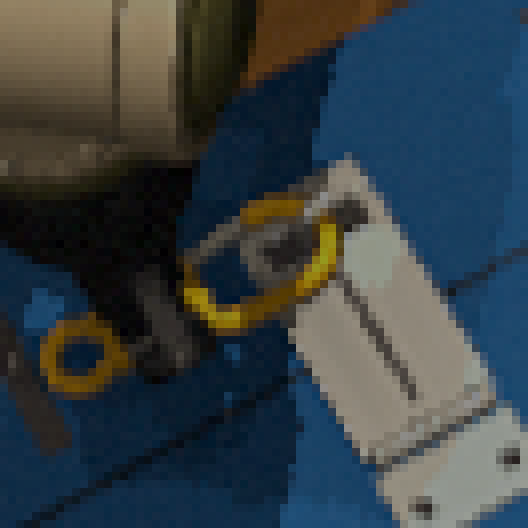

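The pull was held at 9.6–10.1 N for over a second. The picture shows the leg in the bend at px ~(290,245) and the gate closed from the shank to the nose, (190,240)–(245,215). I relax, lower and let go.

```bash
python3 -m pendant '0.001 0 0 0;0.0012 0 0 0;0 0 0.001 0;0 0 0.0005 0;0 0 0 0' | grep -E 'time|pos|force:';  python3 -m pendant '0 0 0 0;0 0 0 0;0 0 0 0;0 0 0 0;0 0 0 0' 0.5 | grep -E 'time|pos|force|width'
```

```text
time_s: 26.1
eef_pos: [590.4, -253.5, 118.6]
force: [-0.7, 3.2, -0.7]
grip_force: 79.7
time_s: 26.72
eef_pos: [590.5, -253.6, 118.6]
force: [0.6, 0.5, 0.2]
grip_width: 0.498
grip_force: 0.0
```

```bash
python3 -m pendant '0 0 -0.005 0;0 0 -0.01 0;0 0 -0.02 0;0 0 -0.04 0;0 0 -0.05 0;-0.03 0.05 -0.04 0;-0.03 0.05 0 0;-0.03 0.05 0 0;-0.03 0.05 0 0;-0.03 0.05 0 0' | grep -E 'time|pos|force:';  python3 -m pendant '-0.02 0.05 0 0;0 0.05 0 0;0 0 0 0;0 0 0 0;0 0 0 0' | grep -E 'time|pos|force:'
python3 - <<'E'
from fit import *
d=cap('scene');c=cap('top');o=[]
for k in(d,c):
    u,v=proj(k,[590,-200,120]);o.append(overlay(k,(int(u)-28,int(v)-33,56,66),[],7))
cv2.imwrite('pics/f.png',np.hstack(o))
E
```

```text
time_s: 27.98
eef_pos: [732.2, -322.7, 237.6]
force: [-0.1, -0.6, -0.3]
grip_force: 0.0
time_s: 28.6
eef_pos: [763.0, -303.4, 223.0]
force: [-0.4, -0.2, -0.3]
grip_force: 0.0
```

View pics/f.png

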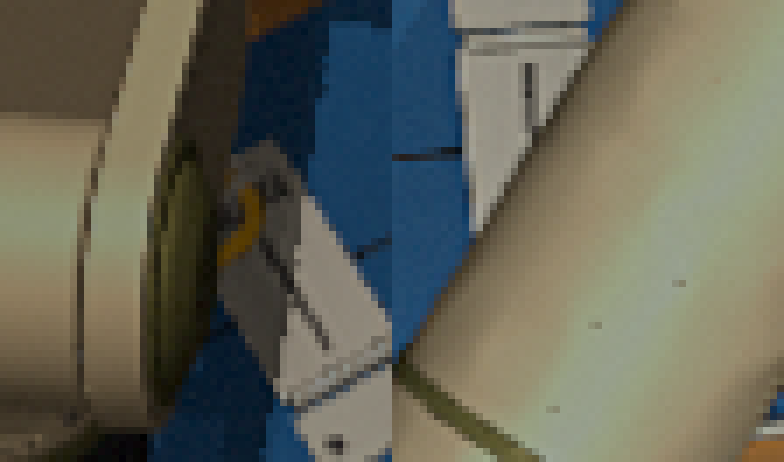

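The arm went to the wrong side and hides the hook at px ~(240,230). I bring it back towards the robot and check the final state.

```bash
python3 -m pendant '0 -0.05 -0.01 0;0 -0.05 -0.01 0;0.03 -0.05 0 0;0.04 -0.04 0 0;0.04 -0.04 0 0;0.04 -0.04 0 0;0.04 -0.04 0 0;0.04 -0.04 0 0;0.05 0 0 0;0.05 0 0 0' | grep -E 'time|pos|force:';  python3 -m pendant '0.05 0 0 0;0.05 0 0 0;0.05 0 0 0;0.05 0 0 0;0 0 0 0' | grep -E 'time|pos|force:'
python3 - <<'E'
from fit import *
d=cap('scene');c=cap('top');o=[]
for k in(d,c):
    u,v=proj(k,[590,-200,120]);o.append(overlay(k,(int(u)-28,int(v)-33,56,66),[],7))
cv2.imwrite('pics/f2.png',np.hstack(o))
E
```

```text
time_s: 29.95
eef_pos: [411.6, -14.6, 189.4]
force: [0.7, -0.4, -0.0]
grip_force: 0.0
time_s: 30.58
eef_pos: [391.1, 185.3, 177.7]
force: [0.3, -1.0, 0.2]
grip_force: 0.0
```

View pics/f2.png

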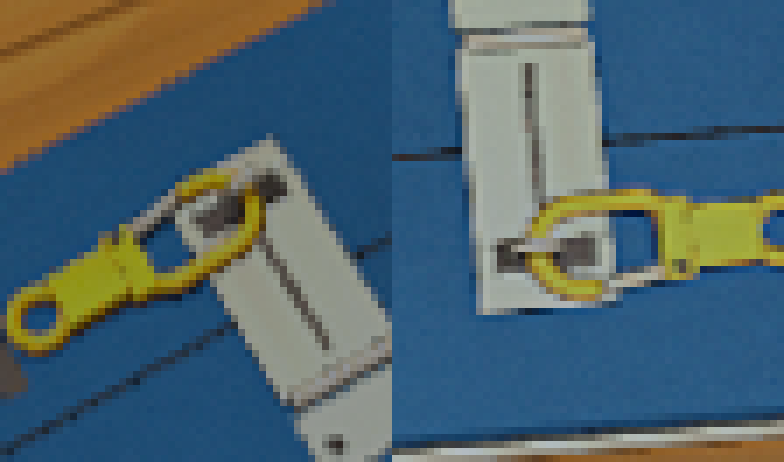

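The hook lies flat with its bend under the staple, top-view px ~(540,250). The gate is shut against the nose at ~(610,275), and the arm is well clear.

```bash
python3 -c "
from rig import ctrl
print(ctrl.finish_job())"
```

```text
the job is handed in; nothing more can be done
None
```

The toolbox is fastened and handed in at about 31 s: hasp flat, hook through the staple with the gate shut, pull test held at about 10 N (one kilo) for over a second, then released and left hooked; no verdict came back.

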